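# Roll a capped pipe stub into the vee rest and butt it against the stop

## Robot

A 6-joint arm with a two-finger parallel gripper is mounted at the origin on the work surface. World frame = base frame: x ahead of the robot, y to its left, z up, the work surface at z = 0. Lengths are in mm, angles in rad, forces in N, time in s.
With the tool pointing down it reaches from about 350 to 975 mm from the base axis. Payload 7.1 kg.
Tool frame: the origin (TCP) lies on the front face of the gripper's body, between the roots of the fingers; the fingertips stand 80 mm ahead of it and the grasp point (between the pads) lies 61 mm ahead of it (env.tips_ahead is the distance from the TCP to the fingertips, in mm); z points along the fingers, y is the line along which they close (so a half turn about z gives the same grasp; the last joint's range is limited). The gripper opens to 88 mm and grips with 3 to 60 N. Pads are 20 mm wide; open, the fingers measure 115 mm over their backs; the gripper's body (75 mm by 178 mm) begins 61 mm behind the grasp point.
Start: joints at [-1.161, 0.423, 1.63, -0, 1.089, -0.019], TCP at [259.877, -568.392, 302.675] pointing down, gripper open.
Joint ranges: [-3, 3], [-0.9, 2.11], [0.09, 2.58], [-1.31, 4.45], [0.11, 2.69], [-2.54, 2.54]. Speed limits (rad/s): [2.39, 2.39, 3.01, 3.14, 3.14, 3.14].

## Interface

Orientations are given as a unit quaternion [x, y, z, w].
In Python, from station import env, set_gripper, viewer, workorder gives the robot as it stands. Calls block until the motion is done:
- env.reach(position, orientation): joint-space move of the TCP to a pose.
- env.move_l(position, rot=None, rate=150, f_stop=None): straight line of the TCP; rot=None keeps the orientation; rate is the mean speed in mm/s. With f_stop (N) it stops when the force on the tool has changed by that much, and returns True; else False.
- env.move_joints(angles): joint-space move.
- set_gripper(opening): finger opening in mm; the grip force is fixed at half the most; returns when the fingers have stopped.
- env.hold(seconds).
- env.ik(position, orientation): joint angles nearest the present ones, or None.
- env.read_state(): the state.
- viewer.camera(name): name is "scene" or "top" or "wrist"; returns the picture (400x640x3 uint8, blue, green, red); there is no depth.
- viewer.camera_params(name): a dict with "fx", "fy", "cx", "cy" (pixels), "dist" ([k1, k2, p1, p2, k3] as OpenCV has them; the pictures are not rectified), "pose" (4x4, takes a point from camera to world coordinates); the wrist camera has in their place "tool_from_camera" (4x4, takes a point from camera to tool coordinates, whose origin is the TCP and whose axes are the flange's). Camera axes: x right, y up, looking along -z (the intrinsics and any distortion apply to the point x, -y, -z); pixel columns grow to the right and rows downward; lengths in mm; the calibration is good to about 2 mm. A picture is of the moment at which its call begins: read the wrist's pose just before it. camera_params takes no time and is no camera call.
A pose or a line that the arm cannot do raises env.IKError and nothing moves.
- workorder.sign_off(): hands the job in; it is judged then, once.
The state is a dict: "time_s": time; "qpos": joint angles; "dq": joint speeds; "tau": joint torques, N m; "tool_pos": TCP position; "orientation": TCP orientation; "force": force on the tool from outside, world axes, zero at the start; "wrist_torque": the same for the moment, N m; "width": finger opening in mm; "grip_force": force on a finger pad.
Only numpy, scipy, OpenCV 4.12 (cv2) and the standard library are available. Lean on these libraries where they do the work, as an engineer would, in place of code of your own. Each camera call takes 0.05 s, during which the arm holds its last target. There are 200 camera calls.

## Task

Roll the capped pipe stub gently along the welding table, up the near bevel of the vee rest and down into the vee, then push it endways along the vee until its end butts against the upright stop plate, and leave it lying there. Do all of it by pushing with the fingers: do not pinch, lift or tip the stub, and leave everything else on the table where it is.

Things in the scene. Friction and masses are not known exactly. Their poses are not given: they have to be found in the camera images.
- stub: Capped steel pipe stub, 60 mm diameter, 130 mm long, flat disc welded in each end, about 0.55 kg. Origin on its axis at mid-length; its y axis is the pipe's axis, x and z turn as it rolls. Starts lying on the table on the robot's side of the vee rest, its axis 105 to 145 mm from the vee's bottom line and within 9 degrees of parallel to it. Smooth, lightly oiled; rolls with slight drag. Over 30 N from the fingers is too much.
- vee: Low vee rest, steel, fixed: 120 mm across (x), 140 mm along (y), 120-degree vee along y. Origin on the table under the vee's bottom line at mid-length; x points across, away from the robot. Vee's bottom is 2 mm above the table; its flanks rise at 30 degrees to lips at x = -18 and 18 mm. A seated stub's axis is at x = 0, z = 36.6 mm; sliding it endways takes 2 to 4 N.
- near_lip (a point): Middle of the vee rest's lip on the robot's side, 1.5 mm wide, 12.4 mm above the table, 19 mm from the vee's bottom line. From it a flat bevel slopes at 17 degrees down to the table, 60 mm from the bottom line. The fingers rub on the turning pipe and hold it back a little: pushed at or below mid-height (fingertips low, rising with it) it rolls up the bevel under 3 to 8 N; pushed high it may jam or skid.
- stop: End stop, fixed, just past one end of the vee rest (either end): upright steel plate 76 mm wide (x), 12 mm thick (y), top 70 mm above the table, on a foot 110 x 30 x 4 mm with a 10 mm high screw head at each end. Origin on the table under the plate's middle; x, y parallel to the vee rest's. It is 116 mm along the vee from the vee's origin, so a stub butted against it is centred 45 mm from the vee's mid-length.
- foot: Bare stop foot without a plate, fixed, 116 mm from the vee rest's origin at the end away from the stop: flat bar 110 x 30 mm, 4 mm thick, with a 10 mm high screw head at each end (x = -45 and 45 mm). Origin on the table under its middle.
- shortbar: Bystander: short solid steel bar, 40 mm diameter, 65 mm long, lying on the table about 0.175 m to the left (the vee rest's +y) of the stub's lane; it rolls if touched. Origin under its middle on the table at the start.
- collar: Bystander: steel collar (short open tube), 48 mm outside diameter, 42 mm tall, standing beyond the vee rest, 115 to 140 mm past the vee's bottom line. Origin at the centre of its underside.
- square: Bystander: flat magnetic welding square, about 90 x 90 mm, 16 mm thick, lying about 0.18 m to the right (the vee rest's -y) of the stub's lane. Origin on its underside.
- hammer: Bystander: hammer 260 mm long, lying flat, 26 mm high, at the left of the table. Origin under its middle.
- can: Bystander: spray can, 65 mm diameter, 150 mm tall, standing at the far right. Origin at the centre of its underside.
- gusset: Bystander: flat steel gusset plate, 140 x 110 mm, 6 mm thick, lying at the right. Origin on its underside.
Not all that is in view belongs to the job. Leave any green or red look-alike of the stub alone.

How it is judged:
By the outcome, as a careful person would: the job done as asked, in the order asked, and still so for the second after the job is handed in, with the robot touching nothing.
It also fails if it takes over 58 s, if anything falls off the work surface, if the arm or the gripper's body presses on something with over 40 N, if the wrist force passes 120 N, or if a joint passes its speed limit or range.

## Working session

There is one attempt and no reset: what is moved stays moved. The work goes in short steps, each a Python script; the robot and the scene stay as the last script left them, time stands still between calls to the robot, and variables do not carry over. Pictures are saved under pics/ and viewed, at most 10 in all, crops included, and the job is handed in when it is done.

```bash
ls; mkdir -p pics; python3 - <<'E'
from station import env, set_gripper, viewer, workorder
import cv2
for n in ("scene","top"):
    im=viewer.camera(n); cv2.imwrite(f"pics/{n}0.png",im)
    p=viewer.camera_params(n); print(n,p)
s=env.read_state(); print(s)
E
```

```text
pics
scene {'fx': 417.6148723578663, 'fy': 417.6148723578663, 'cx': 331.39932274734764, 'cy': 195.3541450395961, 'dist': array([0.02131045, 0.        , 0.        , 0.        , 0.        ]), 'pose': array([[ 6.74563524e-01, -6.40735657e-01,  3.66635882e-01,
         9.45552133e+02],
       [ 7.38172460e-01,  5.90896236e-01, -3.25488951e-01,
        -3.55569433e+02],
       [-8.09138602e-03,  4.90203484e-01,  8.71570464e-01,
         9.72832822e+02],
       [ 0.00000000e+00,  0.00000000e+00,  0.00000000e+00,
         1.00000000e+00]])}
top {'fx': 514.6946130389684, 'fy': 514.6946130389684, 'cx': 323.09505078350196, 'cy': 195.14485032219878, 'dist': array([-0.16245876,  0.        ,  0.        ,  0.        ,  0.        ]), 'pose': array([[ 9.78244234e-03,  9.95815210e-01, -9.08645813e-02,
         3.95443597e+02],
       [-9.99881569e-01,  1.08209225e-02,  1.09432672e-02,
         9.72704611e+00],
       [ 1.18807105e-02,  9.07467683e-02,  9.95803130e-01,
         1.73231456e+03],
       [ 0.00000000e+00,  0.00000000e+00,  0.00000000e+00,
         1.00000000e+00]])}
{'time_s': 0.1, 'qpos': array([-1.16100762e+00,  4.23748560e-01,  1.63056348e+00,  7.30198164e-06,
        1.08859369e+00, -1.89796568e-02]), 'dq': array([ 4.27886218e-04, -1.41608942e-03, -7.01578268e-04,  8.50109227e-05,
        1.37986776e-03, -9.86552504e-05]), 'tau': array([-7.05552156e-04, -5.45614493e+01, -2.74323928e+01,  6.44448982e-02,
        1.87878491e-02, -2.92098173e-05]), 'tool_pos': array([ 259.73406344, -568.06997803,  302.00894374]), 'orientation': array([ 9.77107743e-01,  2.12744043e-01, -1.24304117e-04, -6.44674043e-04]), 'force': array([ 0.42294854, -0.39128115,  0.14617665]), 'wrist_torque': array([-0.02560313,  0.01425491, -0.00295474]), 'grip_force': 0.0, 'width': 88.00369066780405}
```

View pics/top0.png

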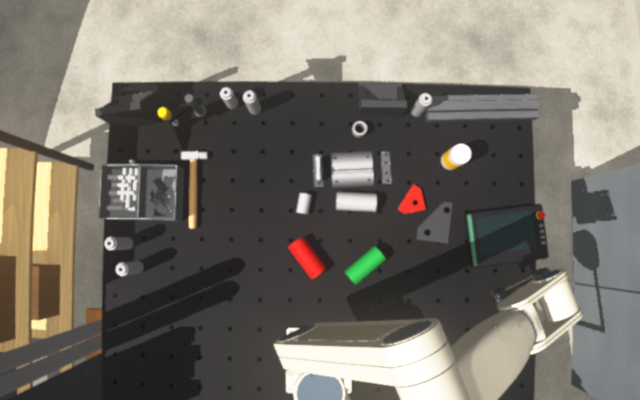

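View pics/scene0.png

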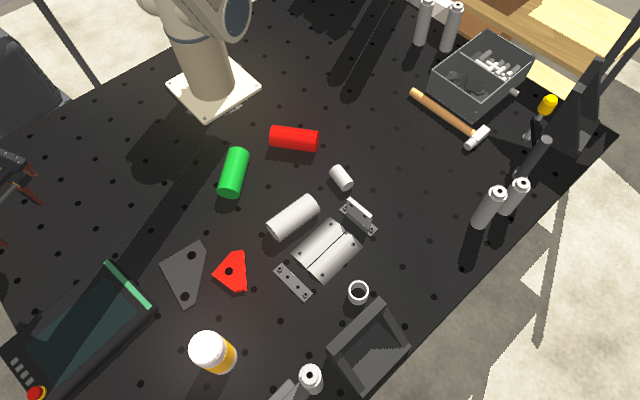

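The top view shows the grey stub at about (357,202). The shorter grey bar at (304,203) is the bystander, and the red (307,258) and green (365,265) cylinders are look-alikes. The stub is the only grey cylinder of 130 mm next to the vee (352,170). The upright plate appears to be at the left (+y) end (319,168), with the bare foot at the right (386,167). I'll confirm this in enlarged crops.

```bash
python3 - <<'E'
import cv2
a=cv2.imread("pics/top0.png")[140:225,290:403]; cv2.imwrite("pics/topc.png",cv2.resize(a,None,fx=7,fy=7,interpolation=cv2.INTER_CUBIC))
a=cv2.imread("pics/scene0.png")[155:305,255:385]; cv2.imwrite("pics/scenec.png",cv2.resize(a,None,fx=4,fy=4,interpolation=cv2.INTER_CUBIC))
E
```

```text
(no output)
```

View pics/topc.png

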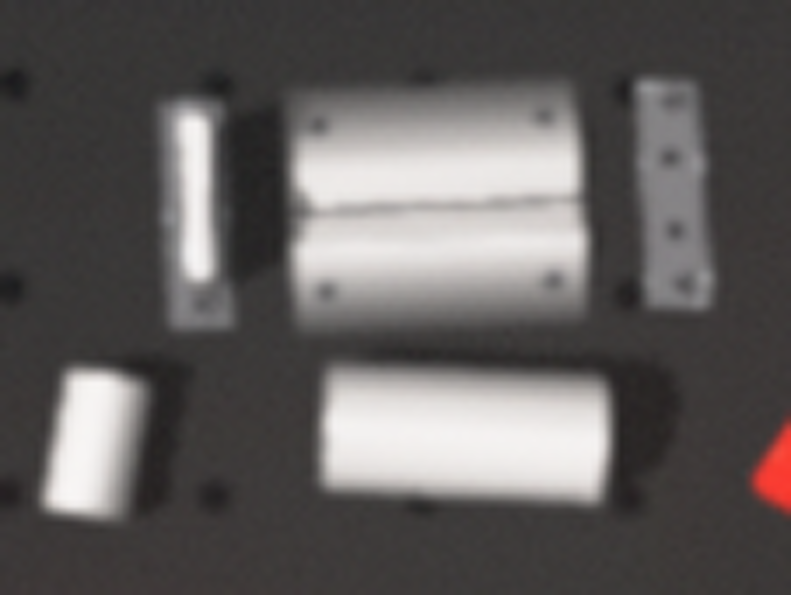

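View pics/scenec.png

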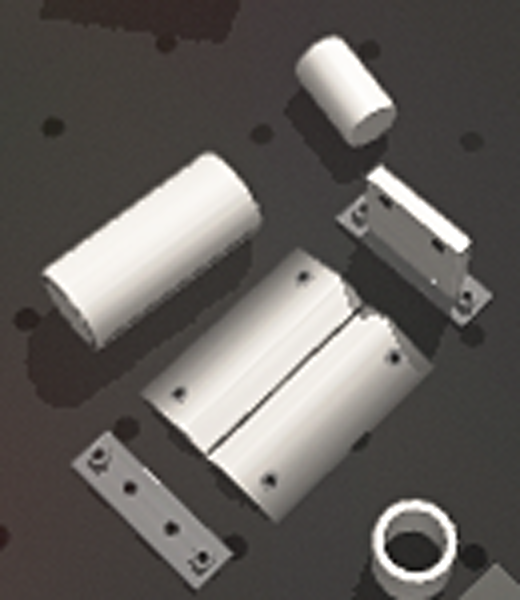

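The crop confirms the layout. The plate stands on the left foot (topc 195,200), the bare foot is on the right (673,194), and the vee line runs (303,213)–(578,199). The stub's outline is (325,362), (608,378), (602,502), (322,492). Next I convert these to world coordinates.

```bash
cat > h.py <<'E'
import numpy as np, cv2
from station import env, set_gripper, viewer, workorder
def px2w(name, uv, z):
    p=viewer.camera_params(name); K=np.array([[p["fx"],0,p["cx"]],[0,p["fy"],p["cy"]],[0,0,1]])
    n=cv2.undistortPoints(np.array(uv,float).reshape(-1,1,2),K,np.array(p["dist"])).reshape(-1,2)
    d=np.c_[n[:,0],-n[:,1],-np.ones(len(n))]@p["pose"][:3,:3].T; o=p["pose"][:3,3]
    return o+d*((z-o[2])/d[:,2])[:,None]
def crop(uv,x0,y0,f): return (np.array(uv,float)+.5)/f-.5+[x0,y0]
E
python3 - <<'E'
from h import *
np.set_printoptions(precision=1,suppress=True)
T=lambda uv,z: px2w("top",crop(uv,290,140,7),z)
S=lambda uv,z: px2w("scene",crop(uv,255,155,4),z)
def show(n,p,ends=None):
    c=p.mean(0); print(n,p[:,:2].tolist().__repr__()[:0],np.round(p[:,:2],1).tolist(),"c",c)
show("veeline T",T([(303,213),(578,199)],2)); show("veeline S",S([(360,310),(210,455)],2))
show("bevel T",T([(290,90),(575,80),(590,322),(298,328)],0)); show("bevel S",S([(300,250),(433,368),(277,521),(143,396)],0))
show("foot T",T([(635,82),(697,80),(713,305),(648,308)],4)); show("foot S",S([(108,432),(232,552),(197,590),(72,465)],4))
show("stopfoot T",T([(160,103),(222,100),(235,325),(170,328)],4))
show("stoptop T",T([(180,112),(207,112),(214,282),(187,284)],70)); show("stoptop S",S([(380,167),(470,240),(460,252),(367,180)],70))
show("stub T",T([(325,362),(608,378),(602,502),(322,492)],30)); show("stub S",S([(210,152),(262,210),(97,350),(43,272)],30))
show("bar T",T([(65,365),(150,375),(125,520),(42,510)],20))
E
```

```text
veeline T  [[639.4, -41.6], [647.9, -175.3]] c [ 643.6 -108.4    2. ]
veeline S  [[639.0, -40.6], [647.4, -173.6]] c [ 643.2 -107.1    2. ]
bevel T  [[700.1, -34.8], [706.9, -174.1], [588.0, -181.3], [583.5, -39.7]] c [ 644.6 -107.5    0. ]
bevel S  [[581.1, -39.4], [698.1, -33.6], [704.9, -170.6], [589.7, -178.8]] c [ 643.4 -105.6    0. ]
foot T  [[705.6, -203.1], [707.1, -233.5], [596.6, -240.8], [594.7, -209.1]] c [ 651.  -221.6    4. ]
foot S  [[594.7, -210.2], [701.8, -203.3], [704.9, -233.0], [596.3, -239.4]] c [ 649.4 -221.5    4. ]
stopfoot T  [[692.2, 28.4], [694.0, -1.7], [584.2, -9.1], [582.4, 22.2]] c [638.2   9.9   4. ]
stoptop T  [[676.7, 18.3], [676.9, 5.7], [596.9, 1.5], [595.9, 14.1]] c [636.6   9.9  70. ]
stoptop S  [[598.5, 12.8], [671.9, 17.9], [673.5, 7.7], [599.7, 0.6]] c [635.9   9.8  70. ]
stub T  [[564.1, -51.8], [558.0, -186.7], [498.8, -183.8], [502.3, -50.8]] c [ 530.8 -118.3   30. ]
stub S  [[500.1, -44.4], [554.9, -47.8], [558.7, -185.9], [494.8, -177.6]] c [ 527.1 -113.9   30. ]
bar T  [[562.3, 72.0], [558.0, 31.4], [488.6, 42.5], [492.9, 82.0]] c [525.4  57.   20. ]
```

Measured: vee origin is about (643.7,-106.1) with yaw 3.4°, which is consistent with the stop–foot spacing of 232 mm. The stub is at about (531,-117), yaw -2°, with its axis 113 mm from the bottom line (the spec says 105–145). I'll approach from the robot's side with open fingers, tips tilted forward 15° so that the contact is below mid-height.

```bash
cat >> h.py <<'E'
from scipy.spatial.transform import Rotation as Rn
V=np.array([643.7,-106.1,0]); YAW=np.radians(3.4)
xv=np.array([np.cos(YAW),np.sin(YAW),0]); yv=np.array([-np.sin(YAW),np.cos(YAW),0]); k=np.array([0,0,1.])
def v2w(x,y,z): return V+x*xv+y*yv+z*k
def w2v(p): d=np.asarray(p)-V; return np.array([d@xv,d@yv,d[2]])
def quat(yaw,t=0):
    a=np.array([np.cos(yaw),np.sin(yaw),0]); z=-np.cos(t)*k+np.sin(t)*a; x=np.cos(t)*a+np.sin(t)*k
    M=np.c_[x,np.cross(z,x),z]; return M,Rn.from_matrix(M).as_quat()
def push_pose(cx,y,cz,yaw,t=np.radians(15),d=12,gap=0,up=0):
    """TCP pose whose finger fronts touch a pipe (r=30) centred at vee coords (cx,y,cz), gap mm behind it"""
    M,q=quat(yaw,t); h=np.array([np.cos(yaw),np.sin(yaw),0])
    tip=v2w(cx,y,cz)-40*M[:,0]+d*M[:,2]; return tip-env.tips_ahead*M[:,2]-gap*h+up*k, q
def st(m=""):
    s=env.read_state(); print(m,"t",round(s["time_s"],2),"tcp_v",w2v(s["tool_pos"]).round(1),"F",s["force"].round(1),"w",round(float(s["width"]),1)); return s
E
python3 - <<'E'
from h import *
s=w2v([531,-117,30]); print(s); sy=np.radians(-2.0)
for g,u in ((25,120),(25,0)): 
    p,q=push_pose(s[0],s[1],30,sy,gap=g,up=u); print(p.round(1),env.ik(p,q))
p,q=push_pose(s[0],s[1],30,sy,gap=25,up=120); env.reach(p,q); st("above")
p,q=push_pose(s[0],s[1],30,sy,gap=25); env.move_l(p,rot=q,rate=90); st("low")
p,q=push_pose(s[0]+6,s[1],30,sy); print(env.move_l(p,rot=q,rate=25,f_stop=10)); st("contact")
p,q=push_pose(-74,s[1],30,YAW); print(env.move_l(p,rot=q,rate=22,f_stop=12)); st("aligned")
cv2.imwrite("pics/al_s.png",cv2.resize(viewer.camera("scene")[120:320,220:400],None,fx=3,fy=3,interpolation=cv2.INTER_CUBIC))
E
```

```text
[-113.14806808   -4.19698582   30.        ]
[ 449.8 -114.2  205.3] [-0.30888881  0.28843946  2.17034779  0.16670672  0.43567101  1.15432868]
[ 449.8 -114.2   85.3] [-0.30888881  0.56755888  2.20359586  0.53774566  0.13714921  0.77210693]
above t 1.94 tcp_v [-193.6    2.8  205.6] F [-0.8 -1.2 -0.4] w 87.8
low t 3.42 tcp_v [-194.     3.4   85.4] F [-0.7 -0.4  0.3] w 87.9
False
contact t 4.82 tcp_v [-163.3    1.1   85.3] F [ 1.2  0.3 -0.9] w 87.9
False
aligned t 6.48 tcp_v [-130.4   -4.2   85.3] F [-0.4 -1.7  1. ] w 87.7
```

View pics/al_s.png

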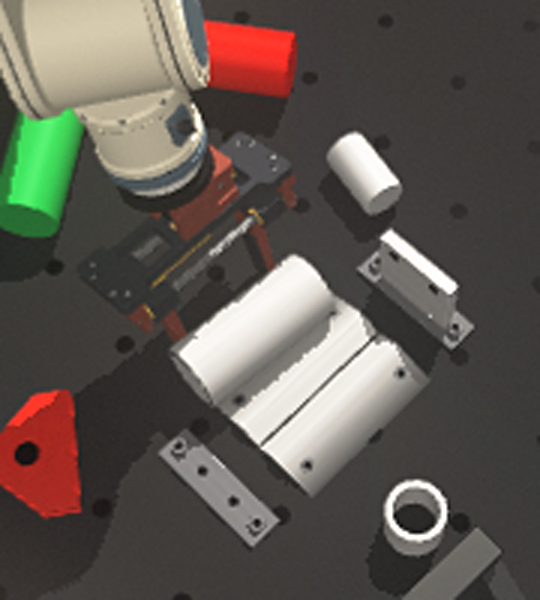

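The stub (crop 195–320, 255–400) is now parallel to the vee and at the foot of the bevel, with the fingers just behind it. Next I push it up, with the fingertips rising as it climbs.

```bash
python3 - <<'E'
from h import *
y=-4.2
for x,z,r in ((-64.5,30,20),(-27.8,41.1,20),(-18,42.4,12),(-11,42.4,10)):
    p,q=push_pose(x,y,z,YAW); print(x,env.move_l(p,rot=q,rate=r,f_stop=12)); st()
cv2.imwrite("pics/up_s.png",cv2.resize(viewer.camera("scene")[120:320,220:400],None,fx=3,fy=3,interpolation=cv2.INTER_CUBIC))
E
```

```text
-64.5 False
 t 7.16 tcp_v [-120.6   -4.1   85.3] F [-1.3 -0.  -1.6] w 88.3
-27.8 False
 t 9.22 tcp_v [-83.7  -4.3  96.5] F [-1.2 -0.2 -0. ] w 87.6
-18 False
 t 10.2 tcp_v [-74.3  -4.2  97.7] F [ 0.  -0.1 -0.5] w 87.8
-11 False
 t 11.05 tcp_v [-67.3  -4.2  97.7] F [-0.6 -0.4  0. ] w 87.9
```

View pics/up_s.png

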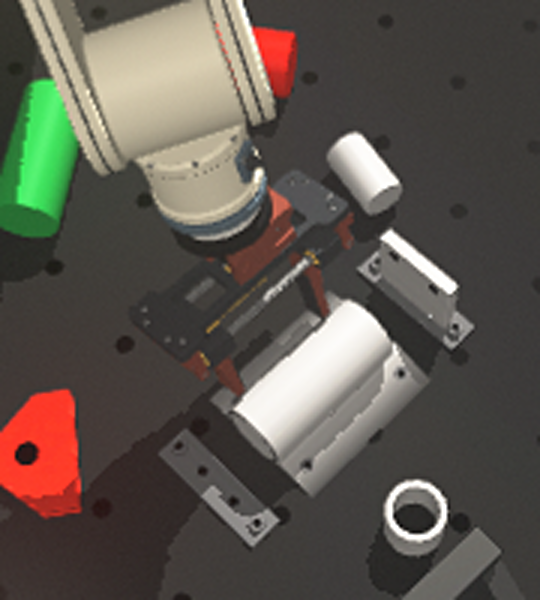

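The stub now lies in the vee, with the cap end at crop (258,430) and the fingers behind it. I'll back off, rise, close the fingers and measure the seated stub.

```bash
python3 - <<'E'
from h import *
np.set_printoptions(precision=1,suppress=True)
p,q=push_pose(-11,-4.2,42.4,YAW,gap=40); env.move_l(p,rot=q,rate=100)
p,q=push_pose(-11,-4.2,42.4,YAW,gap=40,up=120); env.move_l(p,rot=q,rate=150)
_,q0=quat(YAW); tgt=v2w(0,-135,220); env.reach(tgt,q0); set_gripper(0); st("above end")
a=viewer.camera("top")[140:225,290:403]; cv2.imwrite("pics/seat_t.png",cv2.resize(a,None,fx=7,fy=7,interpolation=cv2.INTER_CUBIC))
a=viewer.camera("scene"); cv2.imwrite("pics/seat_full_s.png",a); cv2.imwrite("pics/seat_s.png",cv2.resize(a[155:305,255:385],None,fx=4,fy=4,interpolation=cv2.INTER_CUBIC))
c=np.hstack([cv2.imread("pics/seat_t.png")[:600,:260*0+560][:, :],]) 
t=cv2.imread("pics/seat_t.png"); s=cv2.imread("pics/seat_s.png")
E
```

```text
above end t 14.62 tcp_v [  -0. -135.  220.] F [0.  0.  0.4] w 0.3
```

View pics/seat_s.png

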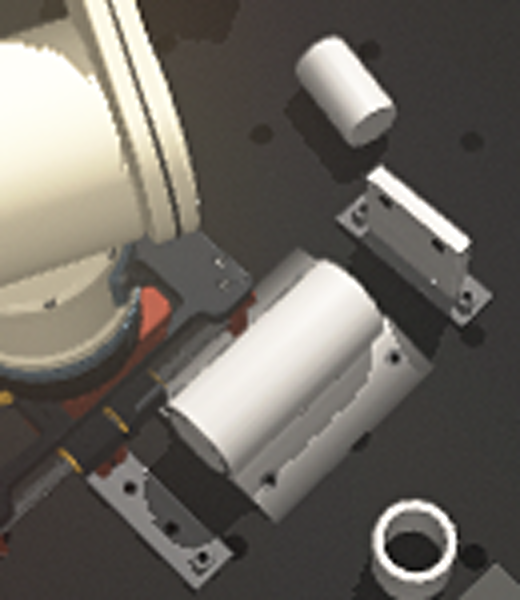

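The stub lies in the vee, with its near cap spanning (165,410)–(228,473) and its far end (322,260)–(383,312). Shortbar and stop are unmoved. I'll check the seating numerically, then push.

```bash
python3 - <<'E'
from h import *
for n,uv in (("near cap",(196,440)),("far top-mid edge",(357,284))):
    print(n,w2v(px2w("scene",crop([uv],255,155,4),36.6)[0]).round(1), w2v(px2w("scene",crop([uv],255,155,4),66.6)[0]).round(1))
# predicted pixels of the seated stub's near cap rim & far rim
p=viewer.camera_params("scene"); K=np.array([[p["fx"],0,p["cx"]],[0,p["fy"],p["cy"]],[0,0,1]])
W2C=np.linalg.inv(p["pose"])
a=cv2.imread("pics/seat_s.png")
for y in (-69.2,60.8):
    P=np.array([v2w(30*np.cos(t),y,36.6+30*np.sin(t)) for t in np.linspace(0,2*np.pi,60)])
    c=P@W2C[:3,:3].T+W2C[:3,3]; c=c*[1,-1,-1]
    u=cv2.projectPoints(c,np.zeros(3),np.zeros(3),K,p["dist"])[0].reshape(-1,2)
    u=(u-[255,155]+.5)*4-.5; cv2.polylines(a,[u.astype(np.int32)],True,(0,0,255) if y<0 else (0,160,0),1)
cv2.imwrite("pics/ov.png",a[220:520,120:460])
E
```

```text
near cap [ -2.7 -74.   36.6] [  6.6 -80.2  66.6]
far top-mid edge [-3.9 65.3 36.6] [ 5.4 54.6 66.6]
```

View pics/ov.png

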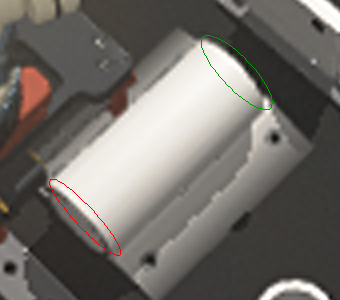

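The overlay of a fully seated stub matches, with ends at about y_v=-71 and +59, so about 51 mm remains to travel. Now I push endways with the closed fingers, tips at z=20.

```bash
python3 - <<'E'
from h import *
env.move_l(v2w(0,-102,220),rate=120); env.move_l(v2w(0,-102,100),rate=100); st("low")
print(env.move_l(v2w(0,-45,100),rate=25,f_stop=12)); st("slid")
print(env.move_l(v2w(0,-25,100),rate=12,f_stop=8)); s=st("butt")
env.hold(0.3); st("held")
y=w2v(s["tool_pos"])[1]
if abs(y+33.5)<6:
    env.move_l(v2w(0,y-35,100),rate=50); env.move_l(v2w(0,y-35,230),rate=150); env.move_l(v2w(0,-220,250),rate=150); st("clear")
cv2.imwrite("pics/fin_s.png",cv2.resize(viewer.camera("scene")[155:305,255:385],None,fx=4,fy=4,interpolation=cv2.INTER_CUBIC))
E
```

```text
low t 16.5 tcp_v [   0.5 -102.2  100.8] F [1.1 0.4 0.1] w 0.2
False
slid t 18.93 tcp_v [  0.  -45.1 100. ] F [-0.8 -2.3 -0. ] w 0.6
True
butt t 20.05 tcp_v [  0.  -31.6  99.9] F [ 0.2 -2.6  2.1] w 0.9
held t 20.35 tcp_v [ -0.1 -31.7  99.6] F [ 0.5 -0.8  0.7] w 0.4
clear t 23.39 tcp_v [   0.  -219.   249.7] F [-0.1  0.1  0.2] w 0.7
```

View pics/fin_s.png

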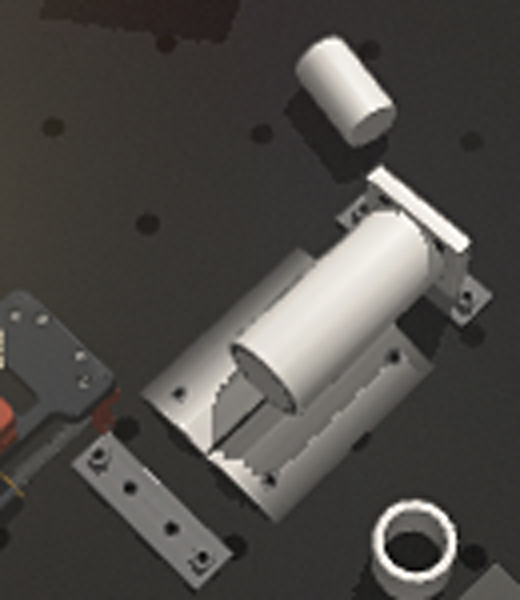

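The stub lies in the vee with its far rim (385,208)–(440,260) at the plate. The stop force was brief, so I'll make one slow confirming push to rule out a small gap.

```bash
python3 - <<'E'
from h import *
env.move_l(v2w(0,-62,230),rate=180); env.move_l(v2w(0,-62,100),rate=120); env.move_l(v2w(0,-37,100),rate=30); st("near")
print(env.move_l(v2w(0,-24,100),rate=7,f_stop=10)); s=st("butt"); env.hold(0.2); st("held")
y=w2v(s["tool_pos"])[1]
env.move_l(v2w(0,y-8,100),rate=20); env.move_l(v2w(0,y-35,100),rate=60); env.move_l(v2w(0,y-35,230),rate=150); env.move_l(v2w(0,-220,250),rate=150); st("clear")
a=np.hstack([cv2.resize(viewer.camera("scene")[190:275,300:385],(400,400),interpolation=cv2.INTER_CUBIC),cv2.resize(viewer.camera("top")[145:190,305:350],(400,400),interpolation=cv2.INTER_CUBIC)])
cv2.imwrite("pics/fin2.png",a)
E
```

```text
near t 26.69 tcp_v [  0.  -37.1 100. ] F [-0.2  0.2 -0.2] w 0.9
True
butt t 27.74 tcp_v [ -0.  -31.5  99.9] F [ 1.  -2.   1.4] w 0.5
held t 27.94 tcp_v [ -0.1 -31.5  99.7] F [ 1.1 -2.9  2.5] w 0.2
clear t 31.31 tcp_v [   0.  -219.1  249.7] F [-0.1 -0.1  0.5] w 0.5
```

View pics/fin2.png

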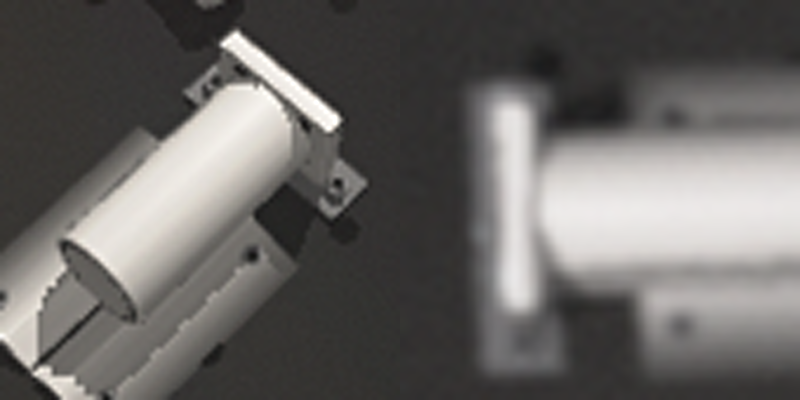

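The stub stopped hard at the same place (-31.5) on both pushes, and its end meets the plate in both views. I'm handing it in.

```bash
python3 -c "
from station import workorder; print(workorder.sign_off())"
```

```text
the job is handed in; nothing more can be done
None
```

The stub was rolled up the near bevel into the vee, pushed endways until its end butted against the stop plate, and left lying there; I handed the job in at about 31 s with the arm clear and the sign-off returning no verdict.

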